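Seat a bottle on its stage and find which way its cap unscrews

TASK

Stand the square white bottle, cap on, squarely between the four stops of the metal stage plate, down flat on the plate. Nobody knows whether the cap's coarse thread is right- or left-handed: try turning it one way and then the other until it comes free, lift it off the bottle, and finish while still holding the cap in the gripper, still, about 10 cm above the bottle. The bottle must stay seated between the stops, never be tipped over, and the other things on the desk stay where they are.

Things in the scene. Friction and masses are not known exactly. Their poses are not given: they have to be found in the camera images.
- bottle_mid (a point): the loose bottle: a white square bottle, body 50 x 50 mm and 50 mm high, on it a round collar 39 mm across and 12 mm high, on which the cap sits; 0.35 to 0.5 kg, its cap 30 g. The point is on its axis, 36 mm above its underside (a good height to grasp two opposite flat sides); z is up, x and y are square to its flat sides
- cap_mid (a point): the bottle's cap: round, grey, ribbed, 40 mm across and 24 mm high, with no marks that tell the thread. The point is on its axis, 14 mm above its lower rim, 40 mm above bottle_mid when on. z is up. While the cap is locked, lifting it lifts the whole bottle. Which way it loosens differs from run to run and cannot be seen
- cap: the same cap; origin at the centre of its lower rim. The wrong way it stops firmly within 0.3 rad; the other way it turns easily without rising, is locked below 0.5 rad, free to lift straight up once turned 0.8 rad, and stops at about 1.15 rad (the fingers may then slip round it harmlessly)
- stage_floor (a point): the stage: a metal plate 110 x 110 x 8 mm fixed to the desk with four dark side stops, 34 mm long and standing 10 mm above the plate, one in the middle of each side of a 54 mm square place. The stops keep the bottle from turning. The point is the centre of that place on the plate's top; x and y are square to the stops, z is up
- mug: cream enamel mug, 117 x 89 x 85 mm, a bystander; origin at the centre of its underside
- tape: roll of orange tape lying flat, 96 mm across, 30 mm high, a bystander; origin at the centre of its underside
- medium: round medium bottle with a white cap, 47 mm across, 95 mm high, a bystander; origin at the centre of its underside
- vial: tiny corked vial, 31 mm across, 43 mm high, a bystander; origin at the centre of its underside
- eraser: small white eraser, 20 x 31 x 11 mm, a bystander; origin at the centre of its underside
- tin: flat grey tin, 65 x 96 x 19 mm, a bystander; origin at the centre of its underside
Mind the look-alikes: they are no part of the job. Of the things shaped like the cap, the grey one is meant. What is shaped like the part that bears bottle_mid but green or yellow is not meant.

How it is judged:
On the way:
1. the bottle stands flat between the stage's stops with its cap on (horizontal distance between bottle_mid and stage_floor below 0.006 m and z of bottle_mid in the frame of stage_floor below 0.039 m and angle between bottle_mid's own z axis and vertical below 0.08 rad and z of cap_mid in the frame of bottle_mid below 0.047 m), for 0.2 s.
At the end, for the whole second after the job is handed in: the bottle stands flat between the stops (centre within 6 mm of the stage's, within 3 mm of flat on the plate, upright within 0.08 rad) and the fingers hold the cap still over it (within 60 mm sideways), raised 60 to 150 mm from its seat (horizontal distance between bottle_mid and stage_floor below 0.006 m and z of bottle_mid in the frame of stage_floor below 0.039 m and angle between bottle_mid's own z axis and vertical below 0.08 rad and z of cap_mid in the frame of bottle_mid between 0.1 and 0.19 m and horizontal distance between cap_mid and bottle_mid below 0.06 m and contact force between the fingers and cap above 0.5 N and linear speed of cap below 0.03 m/s); the arm keeps its last pose, push and grip.
It fails at once if the bottle is tipped over (angle between bottle_mid's own z axis and vertical above 0.7 rad).
It fails at once if a bystander is pushed away (distance of any of mug, tape, medium, vial, eraser, tin from where it was at the start of the episode above 0.03 m).
It also fails if it takes over 67 s, if anything falls off the work surface, if the arm or the gripper's body presses on something with over 40 N, if the wrist force passes 120 N, or if a joint passes its speed limit or range.

ROBOT

A 6-joint arm with a two-finger parallel gripper is mounted at the origin on a cart in front of the work surface, level with it; the furniture and walls round the work are solid. World frame = base frame: x ahead of the robot, y to its left, z up, the work surface at z = 0. Lengths are in m, angles in rad, forces in N, time in s.
With the tool pointing down it reaches from about 0.275 to 0.825 m from the base axis. Payload 5.2 kg.
Tool frame: the origin (TCP) lies where the fingers leave the gripper's body, on its centre line; the fingertips stand tcp_to_tips ahead of it and the grasp point (between the pads) lies 65 mm ahead of it (tcp_to_tips is the distance from the TCP to the fingertips, in m); z points along the fingers, x is the direction in which the jaws open and shut, and the axes are right-handed (so a half turn about z gives the same grasp; the last joint's range is limited). The gripper opens to 93 mm and grips with 3 to 60 N. Pads are 15 mm wide; open, the fingers measure 128 mm over their backs; the gripper's body (75 mm by 188 mm) begins 65 mm behind the grasp point.
Start: joints at [1.111, 0.259, 1.535, -0, 1.348, -0.203], TCP at [0.14, 0.532, 0.303] pointing down, gripper open.
Joint ranges: [-3.14, 3.14], [-0.91, 2.08], [0.19, 2.58], [-1.22, 4.36], [0.22, 2.71], [-3.12, 3.12]. Speed limits (rad/s): [2.57, 2.57, 3.14, 3.14, 3.14, 3.14].

INTERFACE

Orientations are given as a unit quaternion [x, y, z, w].
In Python, from station import read_state, snapshot, sign_off, tcp_to_tips gives the robot as it stands.
- The arm moves only by the tool step_arm, never from a script. Its argument "plan" is a list of rows, each a list of 3 entries, a list of its own where there are three numbers: the turn, a rotation vector about the tool's x, y, z in degrees, then the shift along the tool's x, y, z in m, then the gripper's target within -1 to 1 (shut at 1, half-way at 0, fully open at -1). A call has 1 to 8 rows; each row shifts and turns the pose as measured when the row begins, along the tool's axes as they then stand; what a row does not reach is not made up. A row lasts 1/12 s, in which the tool goes at most 41.7 mm and 7.16 degrees, less where a joint would pass 70% of its speed; a pose out of reach is approached as far as the arm can. A call with a gripper value outside its range is refused whole. The fingers move at their own pace and stop on an object; the grip force is fixed at half the most. Time passes only in rows, so rows that do not move let the fingers close. It gives the time, the measured TCP pose, the force and the opening at its end, in the units of the state.
- read_state(): the state, without advancing time (a new reading comes with each control period).
- snapshot(name): name is "scene" or "side" or "wrist"; returns a dict with "pixels" (384x512x3 uint8, red, green, blue), "intrinsics" (3x3 intrinsics, pixels), "position" and "rotation" of the camera in the world. Camera axes: x right, y up, looking along -z (the intrinsics and any distortion apply to the point x, -y, -z); pixel columns grow to the right and rows downward; lengths in m; the calibration is good to about 2 mm. The wrist camera is an equidistant fisheye: a pixel r from the principal point sees the ray r / f radians off the axis. A picture is of the moment at which its call begins. There is no depth.
- sign_off(): hands the job in, once; it reports no verdict.
The state is a dict: "t": time; "q": joint angles; "qvel": joint speeds; "joint_torque": joint torques, N m; "ee_pos": TCP position; "eef_rot": TCP orientation; "force": force on the tool from outside, world axes, zero at the start; "ft_torque": the same for the moment, N m; "width": opening from 0.0 (shut) to 1.0 (fully open).
Only numpy, scipy, OpenCV 4.12 (cv2) and the standard library are available. Lean on these libraries where they do the work, as an engineer would, in place of code of your own. Each camera call takes 0.05 s, during which the arm holds its last target. There are 200 camera calls.

## Working session

There is one attempt and no reset: what is moved stays moved. The work goes in short steps, Python scripts to look and compute and a tool call to move; the robot and the scene stay as the last step left them, time stands still between calls to the robot, and variables do not carry over. Pictures are saved under pics/ and viewed, about 8 in all and at most 12, crops included, and the job is handed in when it is done.

Besides the shell and the picture viewer there is one more tool, called as name([rows], argument=value, ...), one row to a line, values as JSON. step_arm: Moves the arm, as the interface text tells. Its arguments: {"type":"object","properties":{"plan":{"type":"array","items":{"type":"array"}}},"required":["plan"]}

```bash
ls; mkdir -p pics; cat > h.py <<'E'
import numpy as np, cv2, pickle
from station import read_state, snapshot, sign_off, tcp_to_tips
def snap(n,f):
    s=snapshot(n); pickle.dump(s,open(f'pics/{f}.pkl','wb')); cv2.imwrite(f'pics/{f}.png',cv2.cvtColor(s['pixels'],cv2.COLOR_RGB2BGR)); return s
def load(f): return pickle.load(open(f'pics/{f}.pkl','rb'))
def ray(s,u,v,fish=False):
    K=np.array(s['intrinsics']); x=(u-K[0,2])/K[0,0]; y=(v-K[1,2])/K[1,1]
    if fish:
        r=np.hypot(x,y); k=np.sin(r)/r if r>0 else 1; d=np.array([x*k,-y*k,-np.cos(r)])
    else: d=np.array([x,-y,-1.])
    return np.array(s['position']), np.array(s['rotation'])@d
def atz(s,u,v,z,fish=False):
    p,d=ray(s,u,v,fish); return p+d*(z-p[2])/d[2]
def proj(s,P,fish=False):
    K=np.array(s['intrinsics']); c=np.array(s['rotation']).T@(np.array(P)-np.array(s['position'])); x,y,z=c[0],-c[1],-c[2]
    if fish:
        h=np.hypot(x,y); k=np.arctan2(h,z)/h; x,y=x*k,y*k
    else: x,y=x/z,y/z
    return np.array([K[0,0]*x+K[0,2],K[1,1]*y+K[1,2]])
E
python3 - <<'E'
from h import *
a=[snap(n,n+'0') for n in('scene','side','wrist')]
for s in a: print(s['intrinsics'],s['position'],s['rotation'])
print(tcp_to_tips, read_state())
top=np.hstack([cv2.resize(x['pixels'],(400,300)) for x in a[:2]])
cv2.imwrite('pics/wr.png',cv2.cvtColor(cv2.resize(a[2]['pixels'],(768,576)),cv2.COLOR_RGB2BGR))
cv2.imwrite('pics/sc.png',cv2.cvtColor(cv2.resize(a[0]['pixels'],(800,600),interpolation=cv2.INTER_CUBIC),cv2.COLOR_RGB2BGR))
E
```

```text
pics
[[425.62674903   0.         253.50311071]
 [  0.         425.62674903 182.93274944]
 [  0.           0.           1.        ]] [0.60954973 1.05789273 0.85576561] [0.03385123 0.45624704 0.88749299 0.05521708]
[[441.16741024   0.         252.9976817 ]
 [  0.         441.16741024 181.71230041]
 [  0.           0.           1.        ]] [ 1.71983663 -0.30187557  0.93601645] [0.36821743 0.29926534 0.56405218 0.67579681]
[[297.31863964   0.         255.26036828]
 [  0.         297.31863964 192.84932432]
 [  0.           0.           1.        ]] [0.06701236 0.55014811 0.3836859 ] [-0.10803892 -0.08304826  0.60521874  0.78430916]
0.0841 {'t': 0.15, 'q': array([ 1.11122106e+00,  2.59187426e-01,  1.53578333e+00, -3.98002489e-05,
        1.34799217e+00, -2.02802285e-01]), 'qvel': array([ 9.36474641e-04,  1.03780992e-05, -2.94516735e-03,  6.83260194e-04,
       -1.03297300e-03,  3.25703724e-04]), 'joint_torque': array([ 3.00741573e-03, -4.37644529e+01, -2.84234333e+01,  7.22768018e-02,
        3.78950557e-02, -1.04589208e-04]), 'ee_pos': array([0.1395396 , 0.53171195, 0.30212164]), 'eef_rot': array([ 7.91818014e-01,  6.10756713e-01, -6.07156500e-04,  3.18043328e-04]), 'force': array([-0.92226422,  0.40430887,  0.67935689]), 'ft_torque': array([-0.01169936, -0.04268752,  0.03620858]), 'width': 0.9995953543391565}
```

View pics/sc.png

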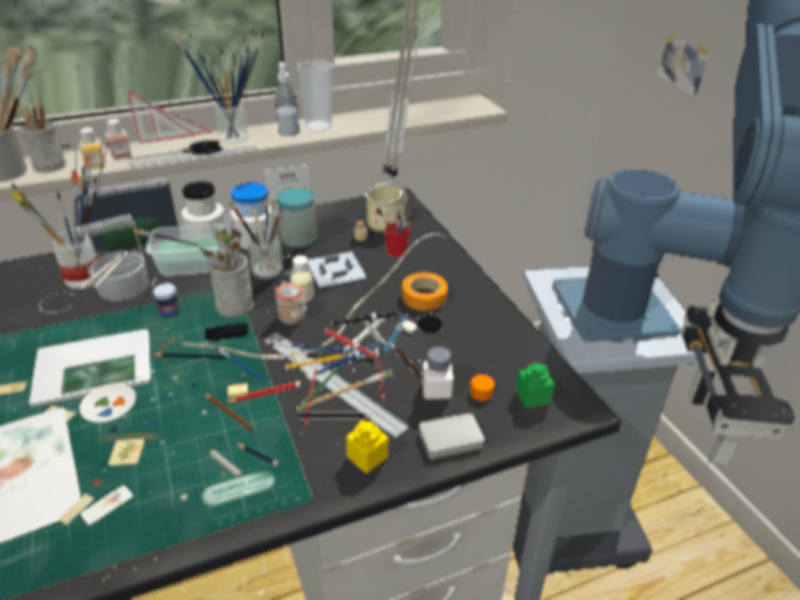

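View pics/wr.png

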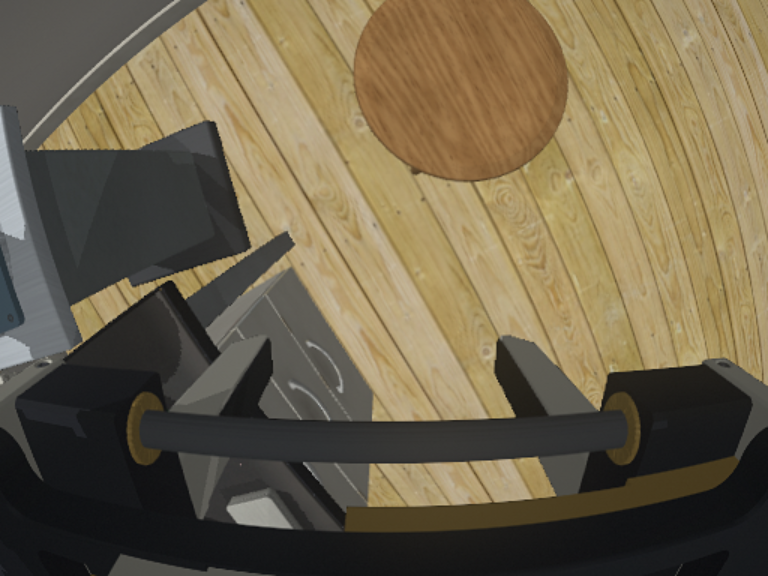

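The scene picture (at 800x600) shows the white bottle with the grey cap at about (437,375) and the stage plate with dark stops at about (337,268). The wrist picture shows only the floor. Next I'll enlarge crops from both fixed cameras.

```bash
python3 - <<'E'
import re
t=open('h.py').read().replace("np.array(s['rotation'])","R.from_quat(s['rotation']).as_matrix()").replace("import numpy","from scipy.spatial.transform import Rotation as R\nimport numpy",1)
open('h.py','w').write(t)
from h import *
a,b=load('scene0'),load('side0')
B=atz(a,437/1.5625,393/1.5625,0); S=atz(a,337/1.5625,268/1.5625,.008); print(B,S)
pb=proj(b,B+[0,0,.04]);ps=proj(b,S);print(pb,ps)
def crop(s,c,w=64,h=48):
    u,v=[int(x) for x in c]; u0,v0=u-w//2,v-h//2; print('crop origin',u0,v0)
    return cv2.resize(s['pixels'][v0:v0+h,u0:u0+w],(400,300),interpolation=cv2.INTER_CUBIC)
m=np.vstack([np.hstack([crop(a,(280,240)),crop(a,(215,172))]),np.hstack([crop(b,pb),crop(b,ps)])])
cv2.imwrite('pics/m.png',m[:,:,::-1])
E
```

```text
[ 4.16443292e-01  2.10299323e-01 -1.11022302e-16] [ 0.57301576 -0.20223933  0.008     ]
[320.92702953 180.26963093] [215.73005856 225.15207847]
crop origin 248 216
crop origin 183 148
crop origin 288 156
crop origin 183 201
```

View pics/m.png

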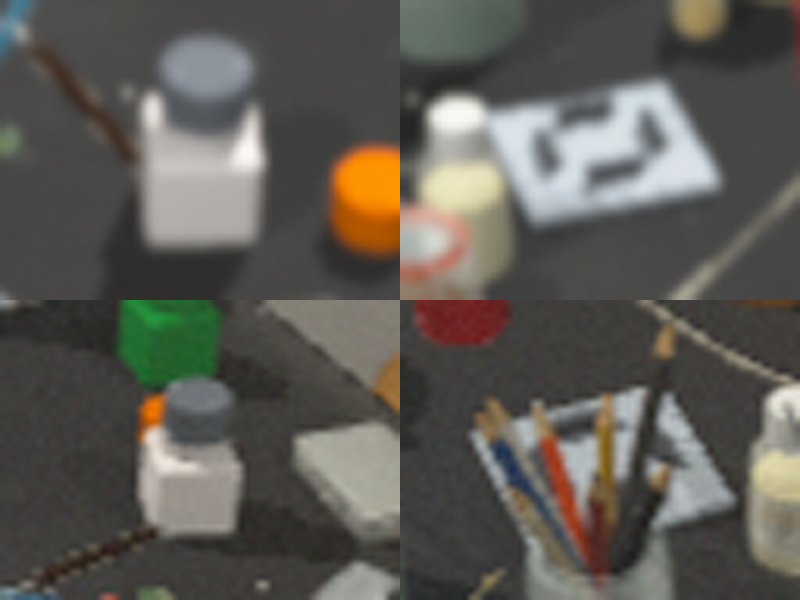

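The crops (scale 6.25) show, in the scene view, the cap top at (207,67) and the bottle front face base from (147,245) to (260,243). The plate corners are at (88,112), (268,80), (322,185) and (138,224) relative to their tile. The side view has the cap top at (200,92), with a mug of pencils partly hiding the stage.

```bash
python3 - <<'E'
from h import *
a,b=load('scene0'),load('side0')
z=6.25
print('cap',atz(a,248+207/z,216+67/z,.086),atz(b,288+200/z,156+92/z,.086))
e=[atz(a,248+u/z,216+v/z,h) for u,v,h in((147,245,0),(260,243,0),(141,168,.05),(262,170,.05))]
for p,q in((0,1),(2,3)): d=e[q]-e[p]; print('edge',e[p],e[q],np.hypot(*d[:2]),np.degrees(np.arctan2(d[1],d[0])))
c=[atz(a,183+u/z,148+v/z,.008) for u,v in((88,112),(268,80),(322,185),(138,224))]
print('stage',np.mean(c,0))
for i in range(4): d=c[(i+1)%4]-c[i]; print(c[i],np.hypot(*d[:2]),np.degrees(np.arctan2(d[1],d[0])))
k=[atz(a,183+u/z,148+v/z,.018) for u,v in((185,108),(248,130),(217,175),(146,153))]
print('stops',np.mean(k,0))
cs=[atz(b,183+u/z,201+v/z,.008) for u,v in((72,137),(272,88),(335,200))]
print('side stage',(cs[0]+cs[2])/2,cs)
E
```

```text
cap [0.41503121 0.2025647  0.086     ] [0.42146935 0.20054581 0.086     ]
edge [0.44169633 0.22181145 0.        ] [ 3.91198710e-01  2.26627241e-01 -1.11022302e-16] 0.050726737732592626 174.55237053795085
edge [0.44649806 0.22433075 0.05      ] [0.3943604  0.23182798 0.05      ] 0.0526739479438706 171.81713996962745
stage [ 0.57314821 -0.20074757  0.008     ]
[ 0.63774788 -0.24617682  0.008     ] 0.10846581831965114 -168.056655196699
[ 0.53163005 -0.26862321  0.008     ] 0.11381851739271173 100.92611646990565
[ 0.51005654 -0.15686795  0.008     ] 0.10621942778923647 13.915975000466709
[ 0.61315838 -0.13132231  0.008     ] 0.11745722943424688 -77.91582104145397
stops [ 0.57603295 -0.19359865  0.018     ]
side stage [ 0.58695456 -0.20539964  0.008     ] [array([ 0.54913526, -0.27065217,  0.008     ]), array([ 0.52498435, -0.15954842,  0.008     ]), array([ 0.62477385, -0.14014711,  0.008     ])]
```

```bash
python3 - <<'E'
from h import *
a=load('scene0')
for n,u,v,h in(('medium',301,297,0),('medtop',300,263,.095),('pinkjar',291,318,0),('brushpot',233,308,0),('glasspot',267,273,0),('vial',361,240,0),('redpot',397,253,0),('tape',425,300,0),('tin',452,440,.0),('cap',482,395,0),('green',535,400,0),('yellow',368,465,0),('brush pot top tips',230,235,.15)):
    print(n,atz(a,u/1.5625,v/1.5625,h).round(3))
E
```

```text
medium [ 0.656 -0.111 -0.   ]
medtop [ 0.651 -0.1    0.095]
pinkjar [ 0.678 -0.04   0.   ]
brushpot [ 0.799 -0.089  0.   ]
glasspot [ 0.731 -0.212  0.   ]
vial [ 0.507 -0.33   0.   ]
redpot [ 0.428 -0.262  0.   ]
tape [ 0.392 -0.069  0.   ]
tin [0.411 0.322 0.   ]
cap [0.337 0.225 0.   ]
green [0.245 0.249 0.   ]
yellow [0.556 0.357 0.   ]
brush pot top tips [ 0.788 -0.136  0.15 ]
```

step_arm([
  [[0,0,0],[-0.021,0.03,0],-0.5],
  [[0,0,0],[-0.021,0.03,0],-0.5],
  [[0,0,0],[-0.021,0.03,0],-0.5],
  [[0,0,0],[-0.021,0.03,0],-0.5],
  [[0,0,0],[-0.021,0.03,0],-0.5],
  [[0,0,0],[-0.021,0.03,0],-0.5],
  [[0,0,0],[-0.021,0.03,0],-0.5],
  [[0,0,0],[-0.021,0.03,0],-0.5],
])

```text
t: 0.82
ee_pos: [0.3305, 0.3045, 0.299]
eef_rot: [0.787, 0.616, -0.002, -0.001]
force: [1.5, 0.9, -1.1]
width: 0.751
```

step_arm([
  [[0,0,-2.5],[-0.021,0.028,0],-0.5],
  [[0,0,-2.5],[-0.021,0.028,0],-0.5],
  [[0,0,-2.5],[-0.021,0.028,0],-0.5],
  [[0,0,0],[-0.021,0.028,0],-0.5],
  [[0,0,0],[0,0,0],-0.5],
])

```text
t: 1.23
ee_pos: [0.4324, 0.1915, 0.2983]
eef_rot: [0.745, 0.667, -0.002, 0.0]
force: [0.6, 0.3, -0.6]
width: 0.754
```

```bash
cat >> h.py <<'E'
def yaw(s=None):
    s=s or read_state(); x=R.from_quat(s['eef_rot']).as_matrix()[:,0]; return np.degrees(np.arctan2(x[1],x[0]))
def todo(P,th=None):
    s=read_state(); M=R.from_quat(s['eef_rot']).as_matrix(); print('t',round(s['t'],2),'pos',s['ee_pos'].round(4),'yaw',yaw(s).round(2),'tilt',np.degrees(M[2,:2]).round(2),'F',s['force'].round(1),'T',s['ft_torque'].round(2),'w',round(s['width']*93,1))
    print('tool shift',(M.T@(np.array(P)-s['ee_pos'])).round(4), 'turn z', None if th is None else round(yaw(s)-th,2))
E
python3 - <<'E'
from h import *
todo([.417,.201,.302],83)
s=snap('wrist','w1'); cv2.imwrite('pics/w1b.png',cv2.resize(s['pixels'][:,:,::-1],(800,600),interpolation=cv2.INTER_CUBIC))
E
```

```text
t 1.23 pos [0.4324 0.1915 0.2983] yaw 83.68 tilt [-0.2  -0.14] F [ 0.6  0.3 -0.6] T [-0.   -0.05  0.02] w 70.2
tool shift [ 0.0077 -0.0164 -0.0037] turn z 0.68
```

View pics/w1b.png

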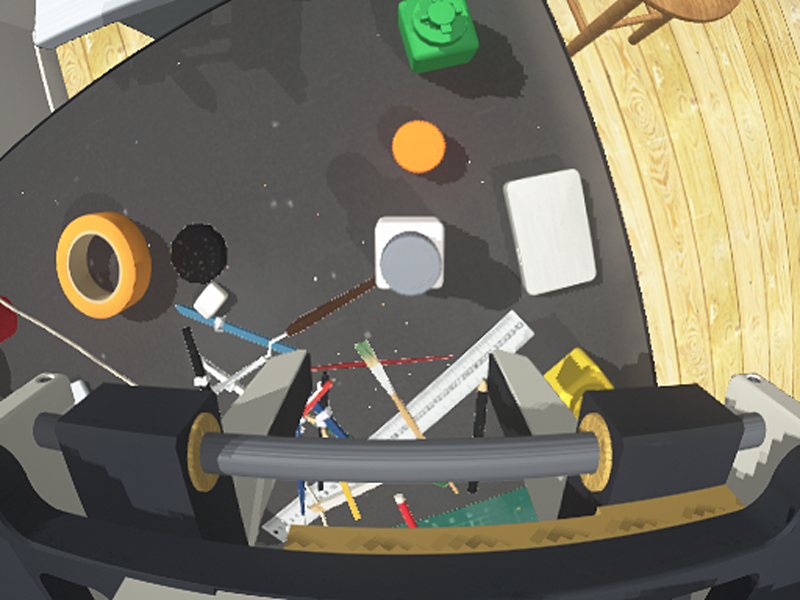

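The wrist picture (800x600) shows the bottle with the cap top at (411,263), body top corners at about (377,217) and (442,217), and the tin and orange cap clear of it.

```bash
python3 - <<'E'
from h import *
s=load('w1'); k=1.5625
P=lambda u,v,z: atz(s,u/k-.18,v/k-.18,z,True)
print('cap',P(411,263.5,.086))
q=[P(376.5,217,.05),P(442.5,217,.05),P(445,288,.05),P(375.5,289,.05)]
print('body',np.mean(q,0),[(np.hypot(*(q[(i+1)%4]-q[i])[:2]).round(4),np.degrees(np.arctan2(*(q[(i+1)%4]-q[i])[1::-1])).round(1)) for i in range(4)])
x=cv2.resize(s['pixels'][125:205,220:310],(810,720),interpolation=cv2.INTER_CUBIC)[60:660]; cv2.imwrite('pics/w1c.png',x[:,:,::-1][:,:800])
E
```

```text
cap [0.41490785 0.20003022 0.086     ]
body [0.41421102 0.20016205 0.05      ] [(np.float64(0.0469), np.float64(83.9)), (np.float64(0.0522), np.float64(-3.2)), (np.float64(0.051), np.float64(-95.4)), (np.float64(0.0528), np.float64(172.3))]
```

View pics/w1c.png

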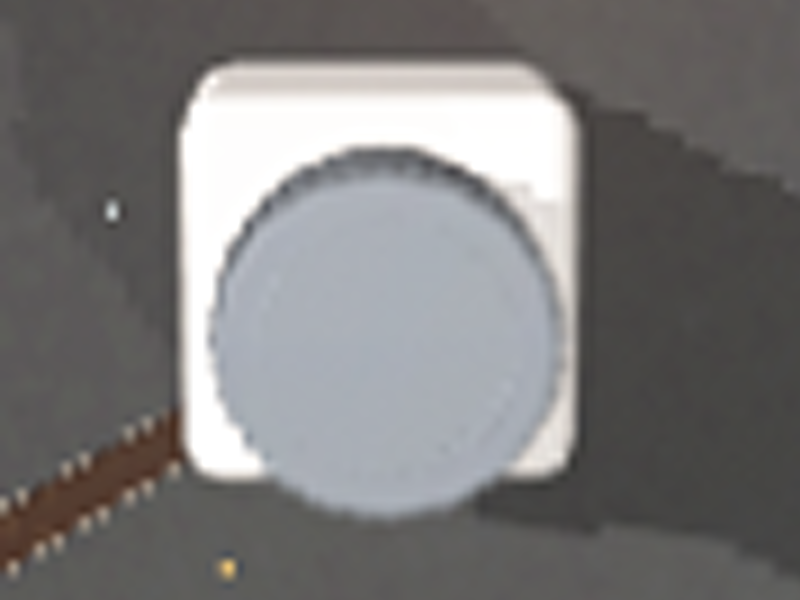

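The crop shows the body's top face square to the camera, with edges at columns 182 and 578 and rows 95 and 478, and the cap centre at (387,347). So the bottle's yaw is about 84°.

```bash
python3 - <<'E'
from h import *
s=load('w1')
P=lambda u,v,z: atz(s,220-.45+u/9,125-.45+(v+60)/9,z,True)
print('cap',P(387,347,.086),'body',P(380,287,.05))
print([P(*p,.05)[:2].round(4) for p in((182,287),(578,287),(380,95),(380,478))])
for p,q in(((183,150),(186,440)),((577,150),(575,440)),((230,95),(530,95)),((210,478),(560,477))):
    d=P(*q,.05)-P(*p,.05); print(np.degrees(np.arctan2(d[1],d[0])))
todo([.415,.2005,.101],84)
E
```

```text
cap [0.41621428 0.19957931 0.086     ] body [0.41561723 0.19954424 0.05      ]
[array([0.4129, 0.1749]), array([0.4182, 0.2242]), array([0.3916, 0.2021]), array([0.4401, 0.197 ])]
-6.312404842483927
-5.5632599968566065
83.86371854690263
83.93460963424045
t 1.28 pos [0.4304 0.193  0.2981] yaw 83.67 tilt [-0.15 -0.28] F [0.2 0.3 0.1] T [ 0.02  0.06 -0.06] w 69.7
tool shift [ 0.0063 -0.0152  0.1972] turn z -0.33
```

step_arm([
  [[0,0,0],[0.005,-0.0145,0.01],-0.5],
  [[0,0,0],[0,0,0.035],-0.5],
  [[0,0,0],[0,0,0.035],-0.5],
  [[0,0,0],[0,0,0.035],-0.5],
  [[0,0,0],[0,0,0.03],-0.5],
  [[0,0,0],[0,0,0],-0.5],
])

```text
t: 1.78
ee_pos: [0.4133, 0.2032, 0.151]
eef_rot: [0.746, 0.666, 0.001, -0.001]
force: [-0.9, 0.6, 0.0]
width: 0.747
```

```bash
python3 - <<'E'
from h import *
todo([.4158,.1996,.101],84)
E
```

```text
t 1.78 pos [0.4133 0.2032 0.151 ] yaw 83.52 tilt [ 0.11 -0.02] F [-0.9  0.6  0. ] T [-0.03  0.06  0.  ] w 69.5
tool shift [-0.0034  0.0029  0.0499] turn z -0.48
```

step_arm([
  [[0,0,-0.4],[-0.003,0.002,0.01],-0.5],
  [[0,0,0],[0,0,0.02],-0.5],
  [[0,0,0],[0,0,0.019],-0.5],
  [[0,0,0],[0,0,0],-0.5],
])

```text
t: 2.12
ee_pos: [0.4129, 0.2037, 0.1035]
eef_rot: [0.742, 0.67, 0.0, -0.002]
force: [-0.3, 0.2, -0.3]
width: 0.752
```

```bash
python3 - <<'E'
from h import *
todo([.4158,.1996,.101],84)
E
```

```text
t 2.12 pos [0.4129 0.2037 0.1035] yaw 84.16 tilt [ 0.16 -0.11] F [-0.3  0.2 -0.3] T [ 0.05 -0.03 -0.04] w 69.9
tool shift [-0.0038  0.0034  0.0025] turn z 0.16
```

step_arm([
  [[0,0,0],[-0.003,0.003,0.002],-0.5],
  [[0,0,0],[0,0,0],-0.5],
  [[0,0,0],[0,0,0],-0.5],
])

```text
t: 2.37
ee_pos: [0.4164, 0.202, 0.105]
eef_rot: [0.742, 0.671, 0.002, -0.001]
force: [-0.0, 0.2, -0.4]
width: 0.749
```

```bash
python3 - <<'E'
from h import *
todo([.4158,.1996,.101],84)
E
```

```text
t 2.37 pos [0.4164 0.202  0.105 ] yaw 84.27 tilt [0.23 0.03] F [-0.   0.2 -0.4] T [-0.02 -0.02 -0.04] w 69.6
tool shift [-0.0024 -0.0004  0.004 ] turn z 0.27
```

step_arm([
  [[0,0,0],[-0.002,0,0.003],-0.5],
  [[0,0,0],[0,0,0],0.5],
  [[0,0,0],[0,0,0],1],
  [[0,0,0],[0,0,0],1],
  [[0,0,0],[0,0,0],1],
  [[0,0,0],[0,0,0],1],
  [[0,0,0],[0,0,0],1],
])

```text
t: 2.95
ee_pos: [0.4182, 0.2002, 0.1055]
eef_rot: [0.742, 0.671, 0.005, 0.0]
force: [-0.1, -0.1, 0.2]
width: 0.537
```

```bash
python3 - <<'E'
from h import *
todo([.4158,.1996,.101],84)
E
```

```text
t 2.95 pos [0.4182 0.2002 0.1055] yaw 84.24 tilt [0.35 0.39] F [-0.1 -0.1  0.2] T [0.02 0.05 0.01] w 49.9
tool shift [-0.0009 -0.0023  0.0045] turn z 0.24
```

step_arm([
  [[0,0,0],[0,0,-0.015],1],
  [[0,0,0],[0,0,-0.03],1],
  [[0,0,0],[0,0,-0.035],1],
  [[0,0,0],[0,0,-0.035],1],
  [[0,0,0],[0,0,-0.035],1],
  [[0,0,0],[0,0,-0.035],1],
  [[0,0,0],[0,0,-0.02],1],
  [[0,0,0],[-0.015,0.009,0],1],
])

```text
t: 3.62
ee_pos: [0.4184, 0.1837, 0.3131]
eef_rot: [0.741, 0.671, -0.004, -0.006]
force: [0.5, 0.4, -4.4]
width: 0.538
```

step_arm([
  [[0,0,0],[-0.022,0.013,0],1],
  [[0,0,0],[-0.03,0.017,0],1],
  [[0,0,0],[-0.03,0.017,0],1],
  [[0,0,0],[-0.03,0.017,0],1],
  [[0,0,0],[-0.03,0.017,0],1],
  [[0,0,0],[-0.03,0.017,0],1],
  [[0,0,0],[-0.03,0.017,0],1],
  [[0,0,0],[-0.02,0.012,0],1],
])

```text
t: 4.28
ee_pos: [0.5227, -0.0559, 0.3081]
eef_rot: [0.738, 0.675, -0.005, -0.009]
force: [0.9, 0.6, -4.2]
width: 0.534
```

```bash
python3 - <<'E'
from h import *
todo([.60,-.20,.3],102)
E
```

```text
t 4.28 pos [ 0.5227 -0.0559  0.3081] yaw 84.85 tilt [ 0.27 -1.2 ] F [ 0.9  0.6 -4.2] T [-0.03 -0.08 -0.02] w 49.6
tool shift [-0.1366  0.0901  0.0056] turn z -17.15
```

step_arm([
  [[-0.6,0,0],[-0.028,0.018,0],1],
  [[-0.6,0,0],[-0.028,0.018,0],1],
  [[0,0,0],[-0.028,0.018,0],1],
  [[0,0,0],[-0.028,0.018,0.003],1],
  [[0,0,-4],[-0.02,0.012,0],1],
  [[0,0,-5],[0,0,0],1],
  [[0,0,-6],[0,0,0],1],
  [[0,0,-2],[0,0,0],1],
])

```text
t: 4.95
ee_pos: [0.5943, -0.209, 0.2905]
eef_rot: [0.629, 0.777, -0.0, -0.011]
force: [-0.8, -0.4, -4.3]
width: 0.535
```

```bash
cat >> h.py <<'E'
    print('level turn x,y',(np.degrees(M[2,1])).round(2),(-np.degrees(M[2,0])).round(2))
E
python3 - <<'E'
from h import *
s=snap('wrist','w2'); todo([.60,-.20,.3],102)
cv2.imwrite('pics/w2b.png',cv2.resize(s['pixels'][:,:,::-1],(800,600),interpolation=cv2.INTER_CUBIC))
E
```

```text
t 5.0 pos [ 0.5941 -0.2087  0.29  ] yaw 102.03 tilt [ 0.96 -0.86] F [-0.3  0.5 -4.8] T [ 0.04 -0.01  0.  ] w 49.3
tool shift [ 0.0074  0.0075 -0.01  ] turn z 0.03
level turn x,y -0.86 -0.96
```

View pics/w2b.png

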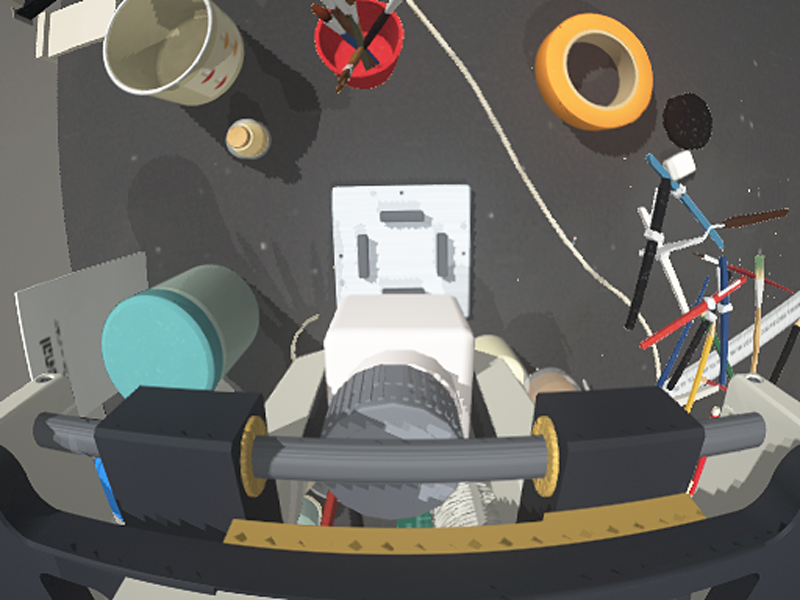

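```bash
python3 - <<'E'
from h import *
s=load('w2'); a=load('scene0')
for h in (.1,.12,.14):print('teal cap centre',h,atz(a,296/1.5625,199/1.5625,h), atz(s,160/1.5625,348/1.5625,h,True))
print('teal base',atz(a,297/1.5625,238/1.5625,0))
x=cv2.resize(s['pixels'][112:202,205:310],(840,720),interpolation=cv2.INTER_CUBIC)[:600,:800]; cv2.imwrite('pics/w2c.png',x[:,:,::-1])
E
```

```text
teal cap centre 0.1 [ 0.65714791 -0.37065581  0.1       ] [ 0.65824991 -0.35972994  0.1       ]
teal cap centre 0.12 [ 0.65588831 -0.3328518   0.12      ] [ 0.64830304 -0.34997969  0.12      ]
teal cap centre 0.14 [ 0.65462871 -0.29504779  0.14      ] [ 0.63835616 -0.34022944  0.14      ]
teal base [ 0.66253391 -0.35693101  0.        ]
```

View pics/w2c.png

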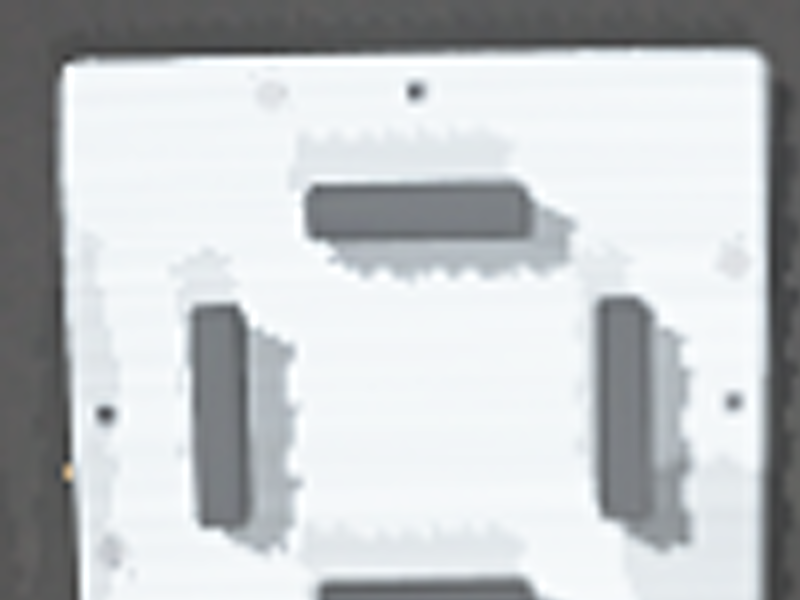

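The crop shows the stops' tops: left at columns 192–246 and rows 305–526, right at 598–650 and 298–520, top at 305–528 and 185–238. The plate's mid-side dots are at (106,413), (733,401) and (416,91).

```bash
python3 - <<'E'
from h import *
s=load('w2')
P=lambda u,v,z: atz(s,205-.45+u/8,112-.45+v/8,z,True)
ang=lambda p,q: np.degrees(np.arctan2(*(q-p)[1::-1])).round(2)
l,r,t=P(106,413,.008),P(733,401,.008),P(416,91,.008)
print('dots',(l+r)/2,np.linalg.norm(r-l),ang(r,l),ang(t,(l+r)/2),np.linalg.norm(t-(l+r)/2))
L,Rr,T,B=P(219,415,.018),P(624,409,.018),P(417,211,.018),None
print('stops',(L+Rr)/2,np.linalg.norm(L-Rr),ang(Rr,L),ang(T,(L+Rr)/2),np.linalg.norm(T-(L+Rr)/2))
print('top stop ang',ang(P(530,184,.018),P(305,187,.018)),ang(P(525,236,.018),P(310,239,.018)))
print('left',ang(P(192,315,.018),P(201,520,.018)),ang(P(245,315,.018),P(249,515,.018)),'right',ang(P(598,305,.018),P(601,515,.018)))
c=P(63,60,.008),P(766,50,.008); print('plate edge',ang(c[1],c[0]),np.linalg.norm(c[1]-c[0]))
# bottle underside near edge in hand: 800px (328,305)-(470,297)
print(read_state()['ee_pos'])
E
```

```text
dots [ 0.57717306 -0.20594095  0.008     ] 0.09792543396353043 -76.95 12.9 0.04878943066411016
stops [ 0.5765005  -0.20608865  0.018     ] 0.061340617010558235 -77.2 13.51 0.030382133299334677
top stop ang -77.18 -77.17
left 13.59 12.47 right 13.78
plate edge -77.07 0.10763027251222662
[ 0.59405145 -0.20871427  0.29003115]
```

```bash
python3 - <<'E'
from h import *
s=load('w2'); st=read_state(); M=R.from_quat(st['eef_rot']).as_matrix()
g=cv2.cvtColor(s['pixels'],cv2.COLOR_RGB2GRAY)
for c in (225,240,255,257,270,285): print(c,g[180:200,c])
for v in (189,190,191):
    print(v,(M.T@(atz(s,255.5,v,st['ee_pos'][2]-.104,True)-st['ee_pos'])).round(4))
print('cam in tool',M.T@(s['position']-st['ee_pos']))
for n in('wrist0',): 
    w=load(n); M0=R.from_quat([.791818,.610757,-.000607,.000318]).as_matrix(); print(M0.T@(w['position']-np.array([.13954,.53171,.30212])))
todo([.577,-.206,.29],103)
E
```

```text
225 [243 243 245 246 246 244 245 247 237 225 223 224 225 225 225 225 226 227
 227 227]
240 [199 237 247 248 246 245 247 248 234 223 224 225 225 225 226 226 227 227
 227 228]
255 [229 232 234 237 165  97 119 123 204 227 225 224 225 226 226 226 227 227
 227 228]
257 [230 232 234 237 164  99 119 123 205 227 225 225 225 226 226 226 227 227
 227 227]
270 [235 243 249 241 164 106 115 116 202 227 224 225 225 226 225 226 226 226
 226 227]
285 [222 234 233 232 232 233 233 229 224 222 224 223 224 224 224 225 225 225
 225 226]
189 [-0.0008 -0.025   0.1044]
190 [-0.0008 -0.0243  0.1044]
191 [-0.0008 -0.0237  0.1044]
cam in tool [-0.00111017 -0.07505271 -0.08205727]
[-0.00069494 -0.07485175 -0.08154724]
t 5.0 pos [ 0.5941 -0.2087  0.29  ] yaw 102.03 tilt [ 0.96 -0.86] F [-0.3  0.5 -4.8] T [ 0.04 -0.01  0.  ] w 49.3
tool shift [ 0.0062 -0.0161  0.0004] turn z -0.97
level turn x,y -0.86 -0.96
```

step_arm([
  [[-0.8,-0.9,-0.9],[0.006,-0.016,0],1],
  [[0,0,0],[0,0,0.025],1],
  [[0,0,0],[0,0,0.03],1],
  [[0,0,0],[0,0,0.03],1],
  [[0,0,0],[0,0,0.025],1],
  [[0,0,0],[0,0,0.01],1],
  [[0,0,0],[0,0,0],1],
])

```text
t: 5.58
ee_pos: [0.5742, -0.2041, 0.1625]
eef_rot: [0.626, 0.78, -0.0, -0.004]
force: [0.7, 0.0, -3.2]
width: 0.534
```

```bash
python3 - <<'E'
from h import *
for i in range(3): s=snap('wrist','w3'); todo([.577,-.206,.15],103)
x=cv2.resize(s['pixels'][120:210,200:305],(840,720),interpolation=cv2.INTER_CUBIC)[:600,:800]; cv2.imwrite('pics/w3c.png',x[:,:,::-1])
E
```

```text
t 5.63 pos [ 0.5743 -0.2042  0.1634] yaw 102.53 tilt [ 0.32 -0.28] F [-0.1  1.2 -4.7] T [0.07 0.07 0.  ] w 50.0
tool shift [-0.0024  0.0023  0.0133] turn z -0.47
level turn x,y -0.28 -0.32
t 5.68 pos [ 0.5753 -0.2047  0.1651] yaw 102.55 tilt [ 0.18 -0.13] F [ 0.4  0.5 -4.4] T [ 0.02 -0.05  0.05] w 49.5
tool shift [-0.0016  0.0014  0.0151] turn z -0.45
level turn x,y -0.13 -0.18
t 5.73 pos [ 0.5762 -0.2053  0.1664] yaw 102.56 tilt [ 0.06 -0.  ] F [ 0.1 -1.3 -4. ] T [ 0.03 -0.06 -0.06] w 49.5
tool shift [-0.0009  0.0006  0.0164] turn z -0.44
level turn x,y -0.0 -0.06
```

View pics/w3c.png

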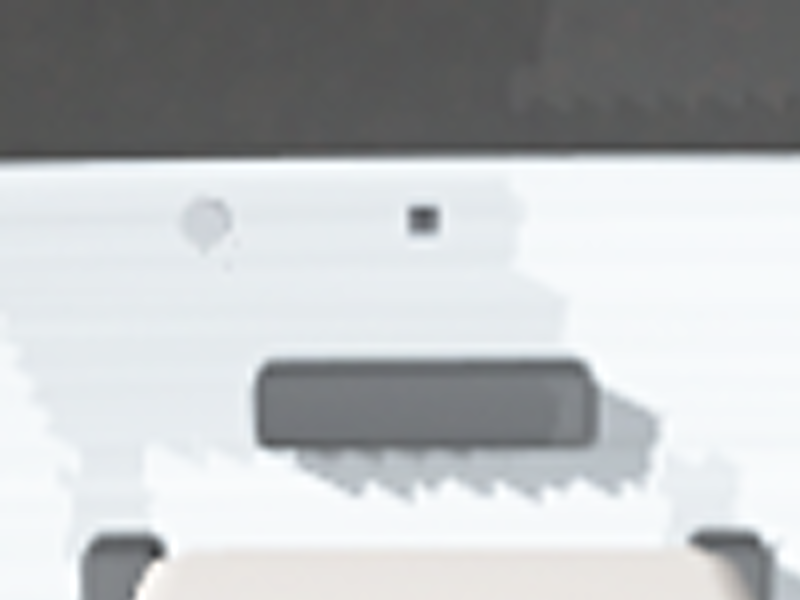

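The crop shows the near stop's top at columns 257–597 and rows 360–446, the plate dot at (423,219), and the bottle's lower front edge starting at row about 548, spanning roughly 135–748.

```bash
python3 - <<'E'
from h import *
s=load('w3'); 
P=lambda u,v,z: atz(s,200-.45+u/8,120-.45+v/8,z,True)
ang=lambda p,q: np.degrees(np.arctan2(*(q-p)[1::-1])).round(2)
T=P(427,403,.018); D=P(423,219,.008); a=np.radians(13); e=np.array([np.cos(a),np.sin(a),0])
print('centre from stop',T+e*.031,'from dot',D+e*.049)
I=P(427,446,.018); print('from inner edge',I+e*.027)
print('ang',ang(P(590,358,.018),P(265,361,.018)),ang(P(790,153,.008),P(10,157,.008)))
st=read_state(); M=R.from_quat(st['eef_rot']).as_matrix()
print('bottle edge tool',M.T@(P(441,548,st['ee_pos'][2]-.104)-st['ee_pos']))
E
```

```text
centre from stop [ 0.57682089 -0.20603308  0.018     ] from dot [ 0.57787687 -0.20607831  0.008     ]
from inner edge [ 0.57713737 -0.20600088  0.018     ]
ang -76.96 -77.29
bottle edge tool [ 3.65018111e-05 -2.74726049e-02  1.04001440e-01]
```

step_arm([
  [[0,0,-0.4],[-0.001,0.0015,0.015],1],
  [[0,0,0],[0,0,0.02],1],
  [[0,0,0],[0,0,0],1],
  [[0,0,0],[0,0,0],1],
])

```text
t: 6.07
ee_pos: [0.5832, -0.2086, 0.14]
eef_rot: [0.623, 0.782, 0.002, 0.008]
force: [0.8, -0.9, -3.0]
width: 0.538
```

```bash
python3 - <<'E'
from h import *
for i in range(4): s=snap('wrist','w4'); todo([.578,-.206,.112],102.9)
E
```

```text
t 6.12 pos [ 0.5831 -0.2086  0.14  ] yaw 102.95 tilt [-0.59  0.69] F [-0.6  0.5 -4.2] T [ 0.09 -0.07  0.02] w 49.7
tool shift [ 0.0039 -0.0047  0.0279] turn z 0.05
level turn x,y 0.69 0.59
t 6.17 pos [ 0.583  -0.2085  0.1401] yaw 102.96 tilt [-0.59  0.69] F [-0.1 -0.3 -4.1] T [ 0.    0.05 -0.03] w 50.0
tool shift [ 0.0038 -0.0047  0.028 ] turn z 0.06
level turn x,y 0.69 0.59
t 6.22 pos [ 0.5829 -0.2084  0.1399] yaw 102.96 tilt [-0.58  0.68] F [-0.3 -0.1 -4.6] T [ 0.04  0.09 -0.  ] w 49.7
tool shift [ 0.0038 -0.0046  0.0278] turn z 0.06
level turn x,y 0.68 0.58
t 6.27 pos [ 0.5828 -0.2084  0.1397] yaw 102.96 tilt [-0.57  0.67] F [-0.3  0.8 -3.2] T [0.02 0.04 0.02] w 49.8
tool shift [ 0.0037 -0.0044  0.0276] turn z 0.06
level turn x,y 0.67 0.57
```

step_arm([
  [[0.6,0.5,0],[0.0037,-0.0045,0],1],
])

```text
t: 6.35
ee_pos: [0.5782, -0.2062, 0.1407]
eef_rot: [0.623, 0.782, 0.0, 0.002]
force: [0.8, -0.0, -4.5]
width: 0.532
```

```bash
python3 - <<'E'
from h import *
for i in range(3): s=snap('wrist','w4'); todo([.578,-.206,.112],102.9)
E
```

```text
t 6.4 pos [ 0.577  -0.2055  0.1406] yaw 102.96 tilt [-0.04  0.02] F [-0.8  1.3 -4.1] T [0.03 0.1  0.  ] w 49.9
tool shift [-0.0007  0.0009  0.0286] turn z 0.06
level turn x,y 0.02 0.04
t 6.45 pos [ 0.5772 -0.2056  0.1403] yaw 102.97 tilt [-0.06  0.05] F [ 0. -0. -4.] T [0.02 0.02 0.02] w 49.8
tool shift [-0.0006  0.0006  0.0283] turn z 0.07
level turn x,y 0.05 0.06
t 6.5 pos [ 0.5774 -0.2057  0.1401] yaw 102.96 tilt [-0.08  0.08] F [ 0.2 -0.4 -3.4] T [ 0.02 -0.02  0.03] w 49.9
tool shift [-0.0004  0.0004  0.0281] turn z 0.06
level turn x,y 0.08 0.08
```

step_arm([
  [[0,0,0],[-0.0003,0.0003,0.014],1],
])

```text
t: 6.58
ee_pos: [0.5793, -0.2068, 0.1289]
eef_rot: [0.623, 0.782, 0.001, 0.004]
force: [0.6, -1.1, -3.3]
width: 0.542
```

```bash
python3 - <<'E'
from h import *
for i in range(3): s=snap('wrist','w5'); todo([.578,-.206,.112],102.9)
x=cv2.resize(s['pixels'][120:210,200:305],(840,720),interpolation=cv2.INTER_CUBIC)[:600,:800]; cv2.imwrite('pics/w5c.png',x[:,:,::-1])
E
```

```text
t 6.63 pos [ 0.5776 -0.2059  0.1248] yaw 102.96 tilt [-0.07  0.08] F [-0.9  0.2 -7.2] T [0.08 0.02 0.01] w 49.9
tool shift [-0.0002  0.0003  0.0128] turn z 0.06
level turn x,y 0.08 0.07
t 6.68 pos [ 0.5769 -0.2054  0.1248] yaw 102.96 tilt [ 0.03 -0.04] F [-0.9  0.3 -4.7] T [0.09 0.06 0.05] w 50.0
tool shift [-0.0008  0.001   0.0128] turn z 0.06
level turn x,y -0.04 -0.03
t 6.73 pos [ 0.5771 -0.2055  0.1254] yaw 102.96 tilt [ 0.01 -0.02] F [-0.3 -0.4 -3.7] T [ 0.05  0.01 -0.04] w 50.0
tool shift [-0.0006  0.0008  0.0134] turn z 0.06
level turn x,y -0.02 -0.01
```

View pics/w5c.png

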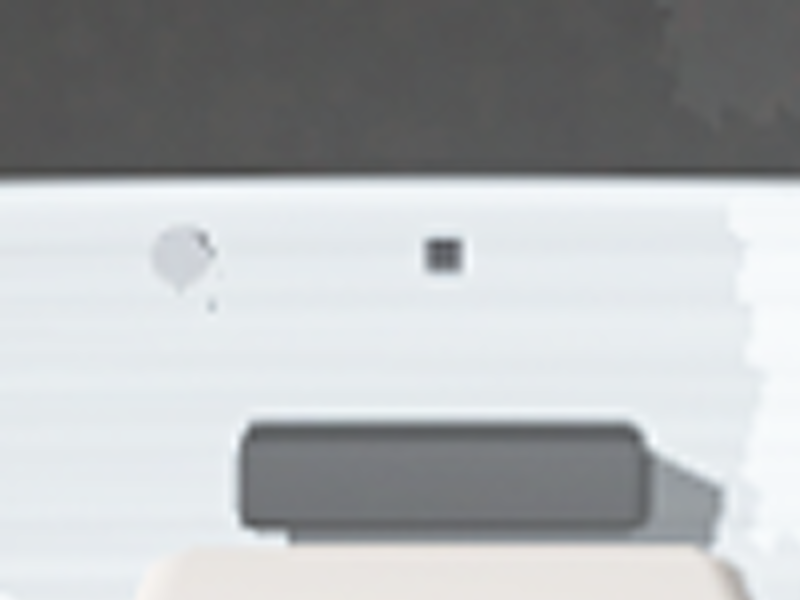

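The stop's top (columns 240–645, inner edge at row 530) is centred under the bottle (140–748, edge at row 547). The gap is about 1.4 mm of the ideal 2 mm, so it is aligned. I'll lower it.

step_arm([
  [[0,0,0],[-0.0002,0.0005,0.006],1],
  [[0,0,0],[0,0,0.006],1],
])

```text
t: 6.9
ee_pos: [0.5786, -0.2061, 0.1146]
eef_rot: [0.623, 0.782, 0.0, 0.001]
force: [0.2, 0.1, -5.0]
width: 0.536
```

```bash
python3 - <<'E'
from h import *
for i in range(3): s=snap('wrist','w6'); todo([.578,-.206,.112],102.9)
E
```

```text
t 6.95 pos [ 0.5784 -0.2062  0.1138] yaw 102.96 tilt [-0.09  0.08] F [ 0.2  0.1 -4.3] T [ 0.07 -0.12  0.02] w 49.8
tool shift [ 0.0003 -0.0004  0.0018] turn z 0.06
level turn x,y 0.08 0.09
t 7.0 pos [ 0.5783 -0.2061  0.114 ] yaw 102.96 tilt [-0.06  0.05] F [ 1.2 -0.1 -3.9] T [0.01 0.02 0.02] w 49.8
tool shift [ 0.0001 -0.0003  0.002 ] turn z 0.06
level turn x,y 0.05 0.06
t 7.05 pos [ 0.5783 -0.206   0.1143] yaw 102.96 tilt [-0.05  0.05] F [-0.   0.2 -3.5] T [ 0.07 -0.08  0.04] w 49.8
tool shift [ 0.0001 -0.0003  0.0023] turn z 0.06
level turn x,y 0.05 0.05
```

step_arm([
  [[0,0,0],[0,0,0.003],1],
  [[0,0,0],[0,0,0.002],1],
])

```text
t: 7.22
ee_pos: [0.5786, -0.2063, 0.1133]
eef_rot: [0.623, 0.782, 0.0, 0.001]
force: [-5.4, 3.2, 10.5]
width: 0.539
```

step_arm([
  [[0,0,0],[0,0,0.001],1],
  [[0,0,0],[0,0,0],-0.3],
  [[0,0,0],[0,0,0],-0.3],
  [[0,0,0],[0,0,0],-0.3],
])

```text
t: 7.55
ee_pos: [0.58, -0.207, 0.1153]
eef_rot: [0.623, 0.782, 0.0, 0.004]
force: [-0.2, 0.6, -0.9]
width: 0.646
```

```bash
python3 - <<'E'
from h import *
todo([.578,-.206,.149],103)
E
```

```text
t 7.55 pos [ 0.58   -0.207   0.1153] yaw 102.98 tilt [-0.33  0.33] F [-0.2  0.6 -0.9] T [ 0.1  -0.03 -0.01] w 60.1
tool shift [ 0.0012 -0.0015 -0.0337] turn z -0.02
level turn x,y 0.33 0.33
```

step_arm([
  [[0.3,0.3,0],[0.001,-0.0015,-0.01],-0.5],
  [[0,0,0],[0,0,-0.02],-0.5],
  [[0,0,0],[0,0,-0.03],-0.5],
  [[0,0,5],[0,0,-0.03],-0.5],
  [[0,0,5],[0,0,-0.03],-0.5],
  [[0,0,3],[0,0,-0.02],-0.5],
  [[0,0,0],[0,0,0],-0.5],
])

```text
t: 8.13
ee_pos: [0.5783, -0.2064, 0.2595]
eef_rot: [0.711, 0.703, -0.0, -0.001]
force: [0.2, -1.0, 0.3]
width: 0.751
```

```bash
python3 - <<'E'
from h import *
for i in range(3): s=snap('wrist','w7'); 
todo([.578,-.206,.149],90)
x=cv2.resize(s['pixels'][130:250,180:340],(800,600),interpolation=cv2.INTER_CUBIC); cv2.imwrite('pics/w7c.png',x[:,:,::-1])
E
```

```text
t 8.28 pos [ 0.5763 -0.2054  0.2539] yaw 89.59 tilt [ 0.31 -0.55] F [ 0.2 -0.1  0.4] T [ 0.05  0.07 -0.03] w 69.4
tool shift [-0.0012  0.0027  0.1048] turn z -0.41
level turn x,y -0.55 -0.31
```

View pics/w7c.png

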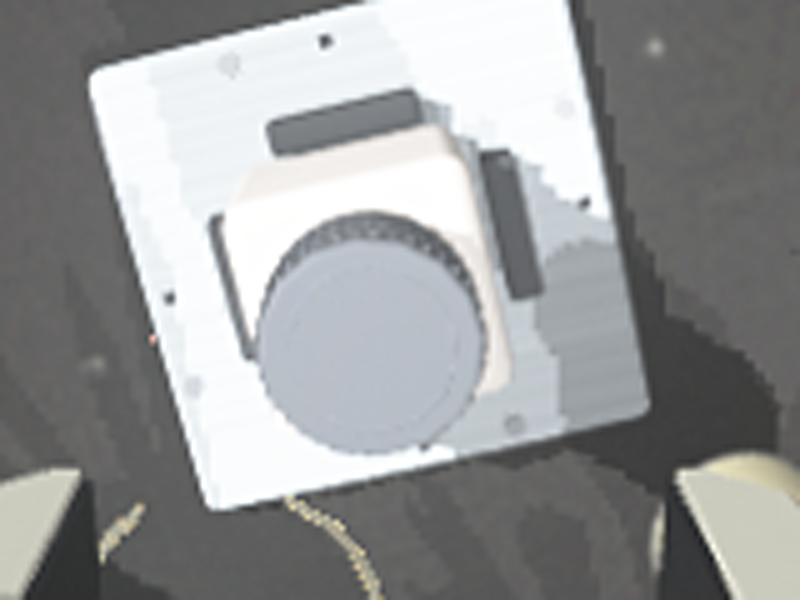

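The bottle stands between the stops, flush with the near stop's inner edge, and the cap top is at (371,347).

```bash
python3 - <<'E'
from h import *
s=load('w7'); c=atz(s,180-.4+371/5,130-.4+347/5,.094,True); print(c); todo([c[0],c[1],.149],90)
E
```

```text
[ 0.57473103 -0.20679572  0.094     ]
t 8.28 pos [ 0.5763 -0.2054  0.2539] yaw 89.59 tilt [ 0.31 -0.55] F [ 0.2 -0.1  0.4] T [ 0.05  0.07 -0.03] w 69.4
tool shift [-0.002  -0.0006  0.1049] turn z -0.41
level turn x,y -0.55 -0.31
```

step_arm([
  [[-0.5,-0.3,0],[-0.001,0.0005,0.02],-0.4],
  [[0,0,0],[0,0,0.03],-0.4],
  [[0,0,0],[0,0,0.025],-0.3],
  [[0,0,0],[0,0,0.015],-0.3],
  [[0,0,0],[0,0,0],-0.3],
])

```text
t: 8.7
ee_pos: [0.5732, -0.2044, 0.1526]
eef_rot: [0.707, 0.707, -0.001, -0.005]
force: [-0.7, -0.2, 0.2]
width: 0.649
```

```bash
python3 - <<'E'
from h import *
for i in range(3): s=snap('wrist','w8')
todo([.576,-.206,.149],90)
E
```

```text
t 8.85 pos [ 0.5755 -0.2057  0.1573] yaw 89.92 tilt [ 0.07 -0.16] F [0.8 0.5 1.2] T [-0.02 -0.01 -0.04] w 60.5
tool shift [-0.0003  0.0005  0.0083] turn z -0.08
level turn x,y -0.16 -0.07
```

step_arm([
  [[0,0,0],[0,0.0005,0.008],-0.3],
  [[0,0,0],[0,0,0],1],
  [[0,0,0],[0,0,0],1],
  [[0,0,0],[0,0,0],1],
  [[0,0,0],[0,0,0],1],
  [[0,0,0],[0,0,0],1],
])

```text
t: 9.35
ee_pos: [0.5786, -0.2071, 0.1535]
eef_rot: [0.707, 0.707, 0.001, 0.003]
force: [0.5, 0.5, -0.1]
width: 0.429
```

step_arm([
  [[0,0,4],[0,0,0],1],
  [[0,0,4],[0,0,0],1],
  [[0,0,4],[0,0,0],1],
  [[0,0,4],[0,0,0],1],
  [[0,0,4],[0,0,0],1],
])

```text
t: 9.77
ee_pos: [0.5784, -0.207, 0.1544]
eef_rot: [0.823, 0.568, 0.001, 0.003]
force: [0.3, -0.3, -1.5]
width: 0.427
```

```bash
python3 - <<'E'
from h import *
todo([.576,-.206,.149],90)
E
```

```text
t 9.77 pos [ 0.5784 -0.207   0.1544] yaw 69.23 tilt [-0.09  0.39] F [ 0.3 -0.3 -1.5] T [0.02 0.02 0.07] w 39.7
tool shift [ 0.     -0.0027  0.0053] turn z -20.77
level turn x,y 0.39 0.09
```

step_arm([
  [[0,0,4],[0,0,0.002],1],
  [[0,0,4],[0,0,0.001],1],
  [[0,0,4],[0,0,0],1],
])

```text
t: 10.02
ee_pos: [0.5793, -0.2079, 0.1534]
eef_rot: [0.88, 0.474, 0.002, 0.005]
force: [0.4, -0.7, -2.1]
width: 0.426
```

```bash
python3 - <<'E'
from h import *
for i in range(2): s=snap('wrist','w9'); todo([.576,-.206,.149],90)
E
```

```text
t 10.07 pos [ 0.5793 -0.2079  0.1535] yaw 56.38 tilt [-0.02  0.65] F [ 0.3 -0.6  0.5] T [-0.13  0.08  0.01] w 39.1
tool shift [-0.0003 -0.0039  0.0044] turn z -33.62
level turn x,y 0.65 0.02
t 10.12 pos [ 0.5792 -0.2078  0.1533] yaw 56.79 tilt [-0.03  0.62] F [ 0.2 -0.9  1.2] T [-0.15  0.13 -0.04] w 39.4
tool shift [-0.0003 -0.0037  0.0042] turn z -33.21
level turn x,y 0.62 0.03
```

step_arm([
  [[0.3,0,4],[0,-0.001,0.001],1],
  [[0.3,0,4],[0,-0.001,0.001],1],
  [[0,0,4],[0,0,0],1],
  [[0,0,4],[0,0,0],1],
])

```text
t: 10.45
ee_pos: [0.5788, -0.2084, 0.1536]
eef_rot: [0.937, 0.349, 0.001, 0.003]
force: [-0.3, -0.4, -0.7]
width: 0.426
```

```bash
python3 - <<'E'
from h import *
for i in range(2): s=snap('wrist','w9'); todo([.576,-.206,.149],90)
E
```

```text
t 10.5 pos [ 0.5788 -0.2084  0.1536] yaw 40.62 tilt [0.04 0.35] F [-0.5 -1.8  0.4] T [-0.21  0.07  0.06] w 39.3
tool shift [-0.0005 -0.0036  0.0046] turn z -49.38
level turn x,y 0.35 -0.04
t 10.55 pos [ 0.5787 -0.2083  0.1534] yaw 40.98 tilt [0.03 0.33] F [-0.8 -0.8  0. ] T [-0.25  0.12  0.04] w 39.2
tool shift [-0.0005 -0.0035  0.0044] turn z -49.02
level turn x,y 0.33 -0.03
```

step_arm([
  [[0.3,0,4],[0,-0.001,0],1],
  [[0,0,4],[0,-0.001,0],1],
  [[0,0,4],[0,0,0],1],
])

```text
t: 10.8
ee_pos: [0.5778, -0.2074, 0.1539]
eef_rot: [0.967, 0.253, 0.001, 0.001]
force: [-0.4, -1.3, -0.7]
width: 0.425
```

```bash
python3 - <<'E'
from h import *
for i in range(2): s=snap('wrist','w9'); todo([.576,-.206,.149],90)
E
```

```text
t 10.85 pos [ 0.5778 -0.2074  0.1539] yaw 29.11 tilt [0.08 0.12] F [-0.5 -0.9 -1. ] T [-0.32  0.04 -0.04] w 39.3
tool shift [-0.0009 -0.0021  0.0049] turn z -60.89
level turn x,y 0.12 -0.08
t 10.9 pos [ 0.5777 -0.2075  0.1539] yaw 29.45 tilt [0.07 0.12] F [-0.2 -2.3 -0.6] T [-0.3   0.09  0.01] w 39.2
tool shift [-0.0008 -0.0021  0.0048] turn z -60.55
level turn x,y 0.12 -0.07
```

step_arm([
  [[0,0,0],[0,0,-0.004],1],
  [[0,0,0],[0,0,-0.002],1],
])

```text
t: 11.07
ee_pos: [0.5777, -0.2074, 0.1597]
eef_rot: [0.966, 0.258, 0.001, 0.001]
force: [0.8, -1.1, -1.6]
width: 0.425
```

```bash
python3 - <<'E'
from h import *
for i in range(3): s=snap('wrist','w10'); todo([.576,-.206,.149],90)
E
```

```text
t 11.12 pos [ 0.5777 -0.2074  0.16  ] yaw 29.89 tilt [0.07 0.1 ] F [ 0.4 -1.2 -0.1] T [-0.25 -0.01 -0.  ] w 39.6
tool shift [-0.0008 -0.0021  0.011 ] turn z -60.11
level turn x,y 0.1 -0.07
t 11.17 pos [ 0.5777 -0.2075  0.1598] yaw 29.84 tilt [0.07 0.11] F [-0.1 -1.1  0.2] T [-0.34 -0.13 -0.02] w 39.1
tool shift [-0.0008 -0.0022  0.0108] turn z -60.16
level turn x,y 0.11 -0.07
t 11.22 pos [ 0.5778 -0.2075  0.1598] yaw 29.8 tilt [0.07 0.12] F [ 1.2 -1.4  0.6] T [-0.28 -0.18  0.02] w 39.5
tool shift [-0.0008 -0.0022  0.0107] turn z -60.2
level turn x,y 0.12 -0.07
```

Raised 6 mm without taking the bottle's 4 N weight, so the cap is free. I'll lift it about 10 cm.

step_arm([
  [[0,0,0],[0,0,-0.008],1],
  [[0,0,0],[0,0,-0.01],1],
  [[0,0,0],[0,0,-0.012],1],
  [[0,0,0],[0,0,-0.016],1],
  [[0,0,0],[0,0,-0.016],1],
  [[0,0,0],[0,0,-0.016],1],
  [[0,0,0],[0,0,-0.01],1],
  [[0,0,0],[0,0,0],1],
])

```text
t: 11.88
ee_pos: [0.5763, -0.2052, 0.2557]
eef_rot: [0.966, 0.26, -0.0, -0.002]
force: [0.4, -0.4, -0.1]
width: 0.426
```

```bash
python3 - <<'E'
from h import *
for i in range(3): todo([.576,-.206,.253],90) if i==2 else snap('wrist','w11')
s=snap('wrist','w11'); a=snap('scene','s11')
todo([.576,-.206,.253],30)
p=proj(a,[.577,-.206,.08]); u,v=p.astype(int); print(u,v)
m=np.hstack([cv2.resize(s['pixels'][110:290,145:365],(420,344)),cv2.resize(a['pixels'][v-45:v+35,u-40:u+50],(380,344),interpolation=cv2.INTER_CUBIC)])
cv2.imwrite('pics/f.png',m[:,:,::-1])
E
```

```text
t 11.98 pos [ 0.5757 -0.2049  0.2533] yaw 30.09 tilt [-0.05 -0.31] F [ 0.1 -0.1 -0.6] T [-0.06  0.07 -0.04] w 39.4
tool shift [-0.0003  0.0011  0.0003] turn z -59.91
level turn x,y -0.31 0.05
t 12.08 pos [ 0.5751 -0.2046  0.2516] yaw 30.08 tilt [-0.15 -0.47] F [-0.4 -0.5 -0.7] T [-0.03  0.04  0.01] w 39.7
tool shift [ 0.0001  0.0017 -0.0014] turn z 0.08
level turn x,y -0.47 0.15
213 153
```

View pics/f.png

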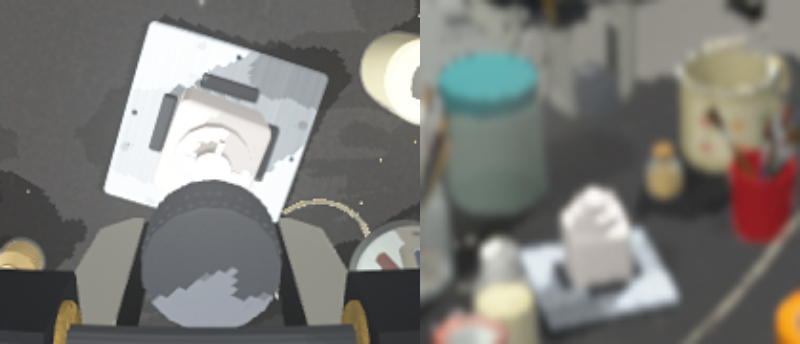

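The bottle sits open between the stops and the cap is held above it. I'll let the arm settle and hand in.

```bash
python3 - <<'E'
from h import *
for i in range(8): snapshot('wrist')
todo([.576,-.206,.253]); snapshot('wrist'); todo([.576,-.206,.253])
print(sign_off())
E
```

```text
t 12.48 pos [ 0.5754 -0.2049  0.2521] yaw 30.07 tilt [-0.13 -0.42] F [ 0.1 -0.5 -0.6] T [-0.02  0.02 -0.05] w 39.5
tool shift [-0.      0.0012 -0.0009] turn z None
level turn x,y -0.42 0.13
t 12.53 pos [ 0.5755 -0.2049  0.2522] yaw 30.07 tilt [-0.12 -0.41] F [0.2 0.1 0.6] T [-0.05  0.04 -0.03] w 39.2
tool shift [-0.0001  0.0012 -0.0008] turn z None
level turn x,y -0.41 0.12
the job is handed in; nothing more can be done
None
```

The bottle stands between the stage's stops with its cap off. The gripper is holding the cap still, about 10 cm above it. I handed the job in at 12.5 s; `sign_off` gave no verdict.

- **Seating:** I set the bottle down with its cap on until it pressed on the plate (about 10 N upward). A wrist picture after release showed it inside the stops.
- **Thread:** The first direction I tried, clockwise seen from above, turned freely for about 60° with no noticeable resisting torque. I never had to try the other way. A 6 mm test lift did not pick up the bottle's 4 N weight, so the cap was free.
- **Last checks:** The final pictures showed the open bottle still between the stops and the cap in the gripper. The jaws were about 39 mm apart on the 40 mm cap, and the arm was drifting only about 2 mm/s just before handing in.
- **Not checked:** I did not measure how flat the bottle sits after the cap came off, or whether the bystanders had moved. In the pictures I saw nothing disturbed.

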